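Set the cup height of a soil-test device with its gauge

ROBOT

A 6-joint arm with a two-finger parallel gripper is mounted at the origin on the work surface. World frame = base frame: x ahead of the robot, y to its left, z up, the work surface at z = 0. Lengths are in m, angles in rad, forces in N, time in s.
With the tool pointing down it reaches from about 0.25 to 0.775 m from the base axis. Payload 4 kg.
Tool frame: the origin (TCP) lies midway between the tips of the shut fingers; the grasp point (between the pads) lies 19 mm behind it (grip_point_offset is the distance from the TCP to the grasp point, in m); z points along the fingers, y is the line along which they close (so a half turn about z gives the same grasp; the last joint's range is limited). The gripper opens to 94 mm and grips with 3 to 60 N. Pads are 16 mm wide; open, the fingers measure 119 mm over their backs; the gripper's body (75 mm by 177 mm) begins 78 mm behind the grasp point.
Start: joints at [-1.289, 0.087, 1.371, -0, 1.684, -0.103], TCP at [0.206, -0.51, 0.206] pointing down, gripper open.
Joint ranges: [-3.1, 3.1], [-0.76, 2.03], [0.27, 2.55], [-1.08, 4.22], [0.17, 2.65], [-2.57, 2.57]. Speed limits (rad/s): [2.79, 2.79, 3.14, 3.14, 3.14, 3.14].

INTERFACE

Orientations are given as [roll, pitch, yaw] about the fixed x, y, z axes, in that order (R = Rz(yaw) Ry(pitch) Rx(roll)).
In Python, from bench import * gives the robot as it stands.
- The arm moves only by the tool carry_out, never from a script. Its argument "commands" is a list of rows, each a list of 6 numbers: the shift along the tool's x, y, z in m, then the turn, a rotation vector about the tool's x, y, z in rad. In form: [[tx, ty, tz, rx, ry, rz], ...]. A call has exactly 5 rows; each row is the pose to reach, as a shift and turn from the pose commanded when the call began, along the tool's axes at that moment; what a row does not reach only later rows make up. A row lasts 1/10 s, in which the tool goes at most 50 mm and 8.59 degrees, less where a joint would pass 70% of its speed; a pose out of reach is approached as far as the arm can. A call with a gripper value outside its range is refused whole. "jaw" is the opening, from 0 (shut) to 1 (fully open), set as the call begins (left out, the last holds). The fingers move at their own pace and stop on an object; the grip force is fixed at half the most. Time passes only in rows, so rows that repeat a pose let the fingers close, or fill a call up. It gives the time, the measured TCP pose, the force, the opening and the grip force at its end, in the units of the state.
- get_obs(): the state, without advancing time (a new reading comes with each control period).
- snapshot(name): name is "scene" or "top" or "wrist"; returns a dict with "img" (480x640x3 uint8, red, green, blue), "range_z" (480x640 float32, m along the optical axis (not along the pixel's ray), 0 where there is no reading), "fx", "fy", "cx", "cy" (pixels), "R" (3x3) and "t" (3): a world point X has camera coordinates R X + t. Camera axes: x right, y down, z forward; pixel columns grow to the right and rows downward; lengths in m; the calibration is good to about 2 mm. A picture is of the moment at which its call begins.
- close_job(): hands the job in; it is judged then, once.
The state is a dict: "time": time; "joint_positions": joint angles; "qvel": joint speeds; "joint_torque": joint torques, N m; "tool_pos": TCP position; "ee_rot": TCP orientation; "wrist_force": force on the tool from outside, world axes, zero at the start; "wrist_torque": the same for the moment, N m; "width": finger opening in m; "finger_force": force on a finger pad.
Only numpy, scipy, OpenCV 4.12 (cv2) and the standard library are available. Lean on these libraries where they do the work, as an engineer would, in place of code of your own. Each camera call takes 0.05 s, during which the arm holds its last target. There are 200 camera calls.

TASK

Set the cup height on the liquid-limit device: draw the blue-handled gauge out of its wooden storage block and slide its blade, flat on the black deck, under the brass cup until its shoulder is up against both steel cheeks, without forcing it against the cup. Then, with the gauge left in there, turn the black knob behind the cup until its white pointer is on the red zero mark. Leave the other things on the bench where they are.

Things in the scene. Friction and masses are not known exactly. Their poses are not given: they have to be found in the camera images.
- gauge: Loose T-shaped gauge, 90 g. Origin: underside of mid-grip; x along the blade to its tip, z up. Blue handle 20 wide, 14 thick, x -34 to 26; blue crossbar 44 wide, 14 thick, x 26 to 34, its front face is the shoulder. Steel blade 20 wide, 6 thick, x 34 to 90, round-nosed, underside level with the handle's. At first only 50 mm of blade stick out of the storage block.
- gauge_shoulder (a point): point on the gauge at the middle of the shoulder, at its underside (34 mm from the gauge's origin along its x); axes as the gauge's
- block: Fixed wooden storage block 90 (x) x 76 (y) x 30 high, clear roof; origin at the centre of its underside. Its pocket opens at the +x face, 50 wide, 18 high, floor 8 above the bench. The gauge lies in it handle first, blade out along +x: it comes out only straight along +x, about 75 mm to clear.
- device: Fixed device: black base, flat deck 30 above the bench, 120 wide (y). Origin on the bench 110 in front of the cup's axis; x runs from its front to its back. Deck free from x -60 to 62; steel cheeks at x 62 to 72; cup axis x 110; steel carriage with white dial, 95 high, x 162 to 216.
- slot_mouth (a point): point on the deck midway between the front faces of the two steel cheeks; axes as the device's: x is the way the blade goes in, z up. Cheeks 12 high, 18 wide each, slot of 25 between them. The gauge is home when its shoulder is at this point, underside on the deck.
- cup: brass bowl 94 across, 29 high, on the device; origin at its lowest point, 48 behind the slot mouth. 7.5 above the deck at zero, 3 mm higher for each rad of the knob: about 10 to 11.5 above the deck at first.
- knob_grip (a point): point on the axis of the knob, in the middle of its upright grip bar; axes turn with the knob, x along the bar, its white-marked end (pointer) at -x. Bar 40 long, 12 wide, 20 high (from 10 below to 9 above this point, about 110 above the bench).
- zero_knob (a joint): angle of the knob, rad, counter-clockwise from above positive; 0 = white pointer on the red zero mark, which faces the device's front (its -x). Starts between 0.8 and 1.3, so it must be turned clockwise; it has no stop at zero.
- tin_a: bystander: small open aluminium tin, 54 across, 36 high; origin at its underside
- tin_b: bystander: another such tin
- tin_c: bystander: another such tin
- wash_bottle: bystander: green bottle 60 across, 150 high; origin at its underside
- brush: bystander: brush lying along its x axis
- spatula: bystander: spatula lying along its x axis
There are look-alikes about, which are no part of the job. There is more than one size of the gauge; the one meant has the size given above.

How it is judged:
By the outcome, as a careful person would: the job done as asked, in the order asked, and still so for the second after the job is handed in, with the robot touching nothing.
It also fails if it takes over 64 s, if anything falls off the work surface, if the arm or the gripper's body presses on something with over 40 N, if the wrist force passes 120 N, or if a joint passes its speed limit or range.

## Working session

There is one attempt and no reset: what is moved stays moved. The work goes in short steps, Python scripts to look and compute and a tool call to move; the robot and the scene stay as the last step left them, time stands still between calls to the robot, and variables do not carry over. Pictures are saved under pics/ and viewed, at most 13 in all, crops included, and the job is handed in when it is done.

Besides the shell and the picture viewer there is one more tool, called after ">>>" as name([rows], argument=value, ...), one row to a line, values as JSON. carry_out: Moves the arm, as the interface text tells. Its arguments: {"type":"object","properties":{"commands":{"type":"array","items":{"type":"array","items":{"type":"number"}}},"jaw":{"type":"number"}},"required":["commands"]}

```bash
mkdir -p pics; ls
python3 - <<'E'
from bench import *
import cv2,numpy as np
o=get_obs();print(o)
for n in("scene","top"):
    s=snapshot(n);cv2.imwrite(f"pics/{n}0.png",s["img"][...,::-1]);np.savez(f"{n}0.npz",**s)
    print(n,s["fx"],s["cx"],s["cy"],np.round(s["R"],3).tolist(),np.round(s["t"],3))
E
```

```text
pics
{'time': 0.0, 'joint_positions': array([-1.28909446e+00,  8.79925803e-02,  1.37220394e+00, -6.61254495e-07,
        1.68359803e+00, -1.03086828e-01]), 'qvel': array([ 0.00080471,  0.0004803 , -0.00093784,  0.00073779,  0.00030638,
        0.00026539]), 'joint_torque': array([ 1.52933291e-03, -3.40178847e+01, -3.02423680e+01,  7.21168472e-02,
        3.30829492e-02, -1.59690576e-04]), 'tool_pos': array([ 0.20630377, -0.50926956,  0.20430916]), 'ee_rot': array([-3.13940238e+00, -2.25930437e-04,  3.84788373e-01]), 'wrist_force': array([-0.43233888, -0.01127124, -0.2860933 ]), 'wrist_torque': array([ 0.0570674 , -0.03177185,  0.01787616]), 'finger_force': 0.0, 'width': 0.09410117560465604}
scene 608.5388592859512 316.11862387938197 239.94805567942885 [[-0.832, 0.555, -0.012], [0.436, 0.639, -0.634], [-0.344, -0.532, -0.773]] [ 0.387 -0.161  1.533]
top 530.6036990468851 320.69092090658785 243.5505596488685 [[-0.005, -1.0, 0.01], [-0.985, 0.003, -0.17], [0.17, -0.011, -0.985]] [-0.004  0.509  1.505]
```

View pics/scene0.png

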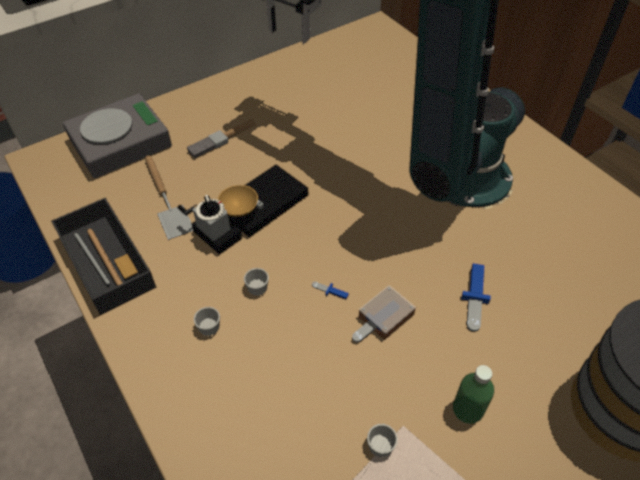

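View pics/top0.png

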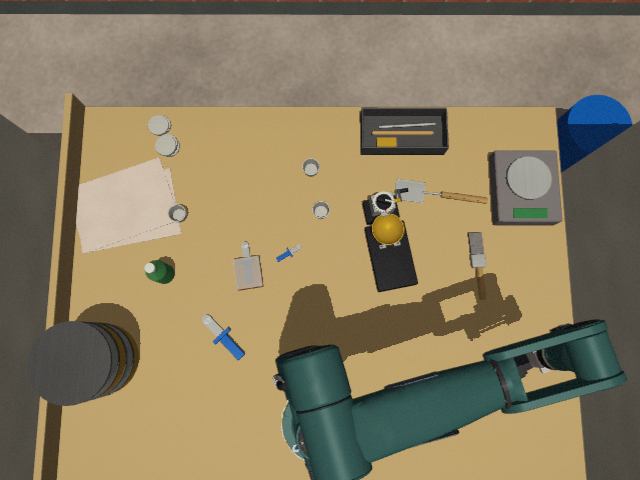

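The scene holds three blue gauges in the top view: a small loose one at (288,253), one in the block with its blade showing at (248,246), and a large loose one at (222,337). The gauge in the clear-roofed block at (248,270) is the one meant. The device has its deck at (392,265), cup at (388,229) and knob at (383,203). Next I'll measure roughly and make the confirming crop.

```bash
cat > h.py <<'E'
import numpy as np,cv2
from bench import *
def world(s,z=None):
    """world points for every pixel, from depth, or on plane z"""
    v,u=np.mgrid[:480,:640]; d=np.stack([(u-s["cx"])/s["fx"],(v-s["cy"])/s["fy"],np.ones_like(u,float)],-1)
    R,t=s["R"],s["t"]; c=-R.T@t; w=d@R
    k=s["range_z"] if z is None else (z-c[2])/w[...,2]
    return c+w*k[...,None]
def pix2w(s,u,v,z):
    c=-s["R"].T@s["t"]; w=s["R"].T@np.array([(u-s["cx"])/s["fx"],(v-s["cy"])/s["fy"],1.]); return c+w*(z-c[2])/w[2]
def proj(s,X):
    p=s["R"]@np.asarray(X,float)+s["t"]; return np.array([s["cx"]+s["fx"]*p[0]/p[2],s["cy"]+s["fy"]*p[1]/p[2]])
E
python3 - <<'E'
from h import *
T=dict(np.load("top0.npz"));W=world(T)
for n,(u,v) in dict(blade=(247,245),block=(249,272),smallg=(286,254),deck=(393,265),cup=(388,229),knob=(383,203),tinb=(320,210),paper=(393,247),bottle=(158,271),bigg=(222,337)).items(): print(n,W[v,u].round(3))
for n,(u0,u1,v0,v1),a,b in (("block",(225,270,225,300),.018,.04),("deck",(355,425,210,300),.024,.036)):
    P=W[v0:v1,u0:u1].reshape(-1,3);P=P[(P[:,2]>a)&(P[:,2]<b)]
    print(n,len(P),P[:,2].mean(),cv2.minAreaRect(P[:,:2].astype(np.float32)*1000))
i=T["img"][...,::-1]
a=cv2.resize(i[225:300,200:300],(600,450),interpolation=cv2.INTER_CUBIC)
cv2.imwrite("pics/crop0.png",a)
w=snapshot("wrist");o=get_obs();from scipy.spatial.transform import Rotation as Ro
Rt=Ro.from_euler("xyz",o["ee_rot"]).as_matrix()
c=-w["R"].T@w["t"]; print("cam in tool",Rt.T@(c-o["tool_pos"]),(w["R"]@Rt).round(3).tolist(),w["fx"])
E
```

```text
blade [0.511 0.212 0.012]
block [0.428 0.202 0.033]
smallg [0.484 0.096 0.009]
deck [ 0.447 -0.218  0.029]
cup [ 0.552 -0.205  0.04 ]
knob [ 0.618 -0.185  0.094]
tinb [ 0.619 -0.005  0.002]
paper [ 0.501 -0.22   0.029]
bottle [0.422 0.442 0.114]
bigg [0.242 0.279 0.014]
block 829 0.02939666384450134 ((450.2323913574219, 211.1927032470703), (136.6956024169922, 76.83628845214844), 8.352423667907715)
deck 1987 0.029772405333581994 ((501.6103515625, -207.55184936523438), (246.3009033203125, 120.82321166992188), 11.030198097229004)
cam in tool [ 6.57553887e-02  1.60586349e-05 -1.79517153e-01] [[-0.0, 1.0, -0.0], [-0.974, -0.0, -0.225], [-0.225, 0.0, 0.974]] 385.8766901367996
```

View pics/crop0.png

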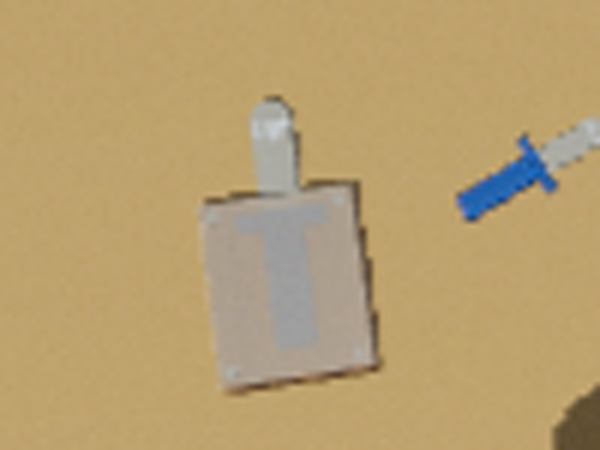

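The crop shows a T handle and crossbar under the clear roof, with the round-nosed blade at (272,120)-(280,190) sticking out. The block is 90 mm long and about 185 px here, so the handle is about 60 mm. That matches the described gauge; the loose ones are too small and too big. I'll move now, first over the device.

```bash
cat >> h.py <<'E'
from scipy.spatial.transform import Rotation as Ro
def go(x,y,z,yaw):
    o=get_obs();R=Ro.from_euler("xyz",o["ee_rot"]);T=Ro.from_euler("xyz",[np.pi,0,yaw])
    d=R.inv().apply(np.array([x,y,z])-o["tool_pos"]);r=(R.inv()*T).as_rotvec()
    print("row",d.round(4),r.round(4),"|d|",np.linalg.norm(d).round(3))
E
python3 -c "
from h import *
go(.50,-.22,.26,.19)"
```

```text
row [ 0.3808 -0.1581 -0.0551] [-0.0017  0.      0.1948] |d| 0.416
```

>>> carry_out([
  [0.04,-0.016,-0.006,0,0,0],
  [0.08,-0.032,-0.012,0,0,0],
  [0.12,-0.048,-0.018,0,0,0],
  [0.16,-0.064,-0.024,0,0,0],
  [0.19,-0.079,-0.0275,0,0,0],
])

```text
time: 0.65
tool_pos: [0.3543, -0.3636, 0.2332]
ee_rot: [3.141, -0.001, 0.386]
wrist_force: [0.0, 0.1, -0.5]
width: 0.0944
finger_force: 0.0
```

>>> carry_out([
  [0.04,-0.016,-0.006,0,0,0.04],
  [0.08,-0.032,-0.012,0,0,0.08],
  [0.12,-0.048,-0.018,0,0,0.12],
  [0.16,-0.064,-0.024,0,0,0.16],
  [0.19,-0.079,-0.0275,0,0,0.195],
])

```text
time: 1.15
tool_pos: [0.5008, -0.2188, 0.2605]
ee_rot: [-3.141, -0.0, 0.19]
wrist_force: [0.2, -0.4, -0.2]
width: 0.0941
finger_force: 0.0
```

Run:
```python
from h import *
s=snapshot("wrist");np.savez("w1.npz",**s);cv2.imwrite("pics/w1.png",s["img"][...,::-1]);o=get_obs();print(o["time"],o["tool_pos"],o["ee_rot"],o["qvel"].round(2))
go(.45,.21,.26,.146)
W=world(s);P=W.reshape(-1,3)
Q=P[(P[:,2]>.024)&(P[:,2]<.036)&(s["range_z"].ravel()>0)&(P[:,1]<-.1)]
print(np.median(Q[:,2]),cv2.minAreaRect(Q[:,:2].astype(np.float32)*1000))
```

```text
1.2 [ 0.50347311 -0.21522097  0.26072588] [-3.13881302 -0.0037557   0.19366399] [-0.06 -0.02  0.04 -0.05  0.01 -0.18]
row [ 0.0294 -0.4276  0.002 ] [-0.0029 -0.0037  0.0477] |d| 0.429
0.03040699064054675 ((542.8610229492188, -343.9683837890625), (273.22821044921875, 403.2217102050781), 10.871318817138672)
```

View pics/w1.png

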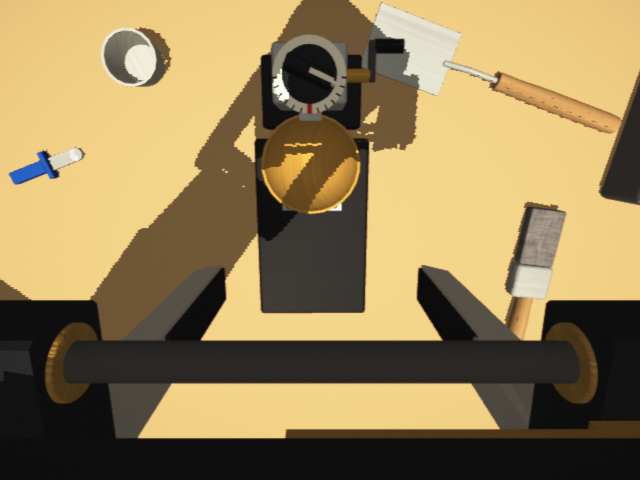

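The wrist view shows the deck (262..366, 215..312), the cup at (311,163) with the white cheeks peeping out at (285..340,208), and the red zero mark at (310,108). The pointer stripe runs (308,68)-(336,82), so the knob is at about 1.1 rad. I'll go to the block next and work out the device frame from this frame meanwhile.

>>> carry_out([
  [0.006,-0.045,0,0,0,0.02],
  [0.012,-0.09,0,0,0,0.04],
  [0.018,-0.135,0,0,0,0.048],
  [0.02,-0.18,0,0,0,0.048],
  [0.02,-0.22,0,0,0,0.048],
])

```text
time: 1.7
tool_pos: [0.4768, 0.001, 0.2601]
ee_rot: [-3.141, 0.001, 0.142]
wrist_force: [0.6, 0.8, -0.2]
width: 0.0942
finger_force: 0.0
```

>>> carry_out([
  [0,-0.045,0,0,0,0],
  [0,-0.09,0,0,0,0],
  [0,-0.135,0,0,0,0],
  [0,-0.18,0,0,0,0],
  [0,-0.206,0,0,0,0],
])

```text
time: 2.2
tool_pos: [0.4473, 0.2056, 0.2601]
ee_rot: [-3.141, 0.001, 0.145]
wrist_force: [1.4, -1.1, 0.1]
width: 0.0943
finger_force: 0.0
```

Run:
```python
from h import *
s=snapshot("wrist");np.savez("w2.npz",**s);cv2.imwrite("pics/w2.png",s["img"][...,::-1]);o=get_obs();print(o["time"],o["tool_pos"],o["ee_rot"],o["qvel"].round(2))
print("block corner px @z.03 expected")
def comp(f,lo,hi,seed):
    W=world(f);m=((W[...,2]>lo)&(W[...,2]<hi)&(f["range_z"]>0)).astype(np.uint8)
    n,L=cv2.connectedComponents(cv2.morphologyEx(m,cv2.MORPH_OPEN,np.ones((3,3),np.uint8)));k=L[seed[1],seed[0]]
    Q=W[L==k];print(k,len(Q),np.median(Q[:,2]),cv2.minAreaRect(Q[:,:2].astype(np.float32)*1000));return Q
f=dict(np.load("w1.npz"));f["range_z"]=f["range_z"].copy();f["range_z"][325:]=0
Q=comp(f,.026,.034,(314,260))
a=np.deg2rad(11)
for r in range(3):
    c,sn=np.cos(a),np.sin(a);x=Q[:,0]*c+Q[:,1]*sn;y=-Q[:,0]*sn+Q[:,1]*c
    # edges per slice of x
    xs=np.arange(x.min()+.005,x.min()+.1,.004);l=[[q,y[abs(x-q)<.002].min(),y[abs(x-q)<.002].max()] for q in xs];l=np.array(l)
    kl=np.polyfit(l[:,0],l[:,1],1);kr=np.polyfit(l[:,0],l[:,2],1);print("slopes",kl[0],kr[0],"width",np.median(l[:,2]-l[:,1]),"ymid",np.mean(l[:,1:]))
    xf=np.median([x[abs(y-q)<.003].min() for q in np.arange(y.min()+.01,y.max()-.01,.006)]);print("a",np.rad2deg(a),"xfront",xf)
    a+=np.arctan((kl[0]+kr[0])/2)
W=world(f);m=(W[...,2]>.038)&(W[...,2]<.046);m[:195]=0;m[216:]=0;m[:,:270]=0;m[:,355:]=0
C=W[m];c,sn=np.cos(a),np.sin(a);x=C[:,0]*c+C[:,1]*sn;y=-C[:,0]*sn+C[:,1]*c;print("cheek",len(C),np.median(C[:,2]),x.min(),y.min(),y.max())
b=comp(s,.026,.036,(314,280))
```

```text
2.25 [0.44674018 0.20820234 0.25986164] [-3.13820752e+00  1.20549539e-03  1.47826791e-01] [-0.07 -0.02  0.02 -0.05  0.01 -0.1 ]
block corner px @z.03 expected
6 12739 0.030260684580596442 ((476.86688232421875, -212.61257934570312), (193.1204376220703, 119.88143157958984), 10.846694946289062)
slopes -0.006158898276588171 -0.0003681257538330144 width 0.1185486720217781 ymid -0.29959639334266325
a 11.0 xfront 0.3316230549191386
slopes -0.0024610619141985143 0.003077762274807689 width 0.11855320574766628 ymid -0.29834193161567635
a 10.813015198964187 xfront 0.33262291133132954
slopes -0.0027702918523284294 0.0027696270680454865 width 0.1185528313942812 ymid -0.29845983185836966
a 10.830682362347808 xfront 0.33252233207858695
cheek 92 0.04247050893247964 0.452702333994921 -0.32879570513582584 -0.2682203552490863
0 300337 0.00111181808501154 ((396.7414855957031, 211.98414611816406), (524.3961181640625, 754.5025634765625), 8.351937294006348)
```

View pics/w2.png

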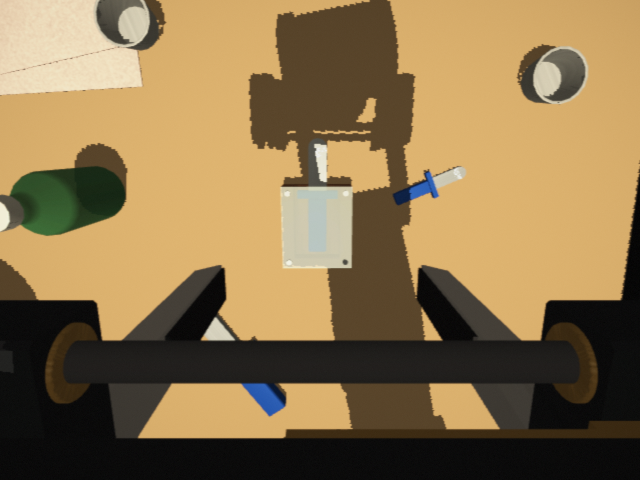

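The wrist view shows the block's roof corners at (282,185), (351,185), (352,268) and (283,268). The blade runs from (318,140) to (317,185).

Run:
```python
from h import *
s=snapshot("wrist")
def comp(f,lo,hi,seed):
    W=world(f);m=((W[...,2]>lo)&(W[...,2]<hi)&(f["range_z"]>0)).astype(np.uint8);m[:120]=0
    n,L=cv2.connectedComponents(m);k=L[seed[1],seed[0]]
    Q=W[L==k];print(k,len(Q),np.median(Q[:,2]),cv2.minAreaRect(Q[:,:2].astype(np.float32)*1000));return Q
print(world(s)[[160,160,150],[317,314,317]].round(4), world(s)[230,[290,317,345]].round(4))
comp(s,.024,.037,(317,230)); Q=comp(s,.007,.02,(317,162))
u=Q[:,:2]; c,w=u.mean(0),np.linalg.svd(u-u.mean(0))[2][0];print(c,np.rad2deg(np.arctan2(*w[::-1])))
```

```text
[[0.4975 0.221  0.0154]
 [0.497  0.2242 0.0142]
 [0.5079 0.2225 0.0143]] [[0.4199 0.239  0.0301]
 [0.4242 0.2101 0.0299]
 [0.4288 0.18   0.0304]]
2 5746 0.030356390298565794 ((427.10589599609375, 208.50494384765625), (90.04705047607422, 76.12007141113281), 8.545806884765625)
1 860 0.014410107325153909 ((494.973876953125, 222.4148406982422), (50.673561096191406, 34.52639389038086), 8.41917610168457)
[0.49495972 0.21779593] -173.847154800078
```

```bash
python3 -c "
from h import *
go(.4924,.2190,.004,.148)"
```

```text
row [ 0.0468 -0.0065  0.2558] [-0.0006  0.0011 -0.0009] |d| 0.26
```

>>> carry_out([
  [0.025,-0.003,0.035,0,0,0],
  [0.047,-0.0065,0.075,0,0,0],
  [0.047,-0.0065,0.12,0,0,0],
  [0.047,-0.0065,0.165,0,0,0],
  [0.047,-0.0065,0.2,0,0,0],
], jaw=0.6)

```text
time: 2.8
tool_pos: [0.4929, 0.2141, 0.057]
ee_rot: [3.14, 0.004, 0.141]
wrist_force: [-0.0, 0.2, 0.2]
width: 0.0582
finger_force: 0.0
```

>>> carry_out([
  [0,0,0.02,0,0,0],
  [0,0,0.035,0,0,0],
  [0,0,0.046,0,0,0],
  [0,0,0.054,0,0,0],
  [0,0,0.055,0,0,0],
])

```text
time: 3.3
tool_pos: [0.4936, 0.2154, 0.0047]
ee_rot: [3.141, 0.001, 0.141]
wrist_force: [-0.2, -0.1, 0.4]
width: 0.0564
finger_force: 0.0
```

```bash
python3 -c "
from h import *
go(.4924,.2190,.004,.148);o=get_obs();print(o['wrist_force'],o['width'],o['ee_rot'])"
```

```text
row [-0.0007 -0.0038  0.0007] [ 0.0005  0.0015 -0.0068] |d| 0.004
[-0.18648412 -0.0612322   0.39291066] 0.05636623537948082 [3.14107887e+00 1.46090169e-03 1.41228033e-01]
```

>>> carry_out([
  [0,-0.004,0,0,0,-0.006],
  [0,-0.004,0,0,0,-0.006],
  [0,-0.004,0,0,0,-0.006],
  [0,-0.004,0,0,0,-0.006],
  [0,-0.004,0,0,0,-0.006],
])

```text
time: 3.8
tool_pos: [0.4936, 0.2202, 0.0058]
ee_rot: [3.142, -0.001, 0.148]
wrist_force: [-0.2, -1.1, 0.4]
width: 0.0565
finger_force: 0.0
```

>>> carry_out([
  [0,0,0,0,0,0],
  [0,0,0,0,0,0],
  [0,0,0,0,0,0],
  [0,0,0,0,0,0],
  [0,0,0,0,0,0],
], jaw=0.1)

```text
time: 4.3
tool_pos: [0.4935, 0.22, 0.0054]
ee_rot: [3.141, -0.0, 0.148]
wrist_force: [-0.8, -0.4, -0.6]
width: 0.0199
finger_force: 15.3
```

>>> carry_out([
  [0,0,0,0,0,0],
  [0,0,0,0,0,0],
  [0,0,0,0,0,0],
  [0,0,0,0,0,0],
  [0,0,0,0,0,0],
], jaw=0.1)

```text
time: 4.8
tool_pos: [0.4935, 0.22, 0.0054]
ee_rot: [3.141, -0.0, 0.148]
wrist_force: [0.8, -0.1, -0.4]
width: 0.0193
finger_force: 29.8
```

>>> carry_out([
  [0.005,0,-0.001,0,0,0],
  [0.018,0,-0.001,0,0,0],
  [0.032,0,-0.001,0,0,0],
  [0.046,0,-0.001,0,0,0],
  [0.06,0,-0.001,0,0,0],
])

```text
time: 5.3
tool_pos: [0.5535, 0.229, 0.0062]
ee_rot: [3.142, 0.0, 0.148]
wrist_force: [-0.5, -0.5, -0.1]
width: 0.0196
finger_force: 29.8
```

>>> carry_out([
  [0.012,0,0,0,0,0],
  [0.024,0,0,0,0,0],
  [0.036,0,0,0,0,0],
  [0.044,0,0,0,0,0],
  [0.046,0,0,0,0,0],
])

```text
time: 5.8
tool_pos: [0.599, 0.2357, 0.0062]
ee_rot: [3.141, 0.0, 0.148]
wrist_force: [-0.9, -0.7, -1.8]
width: 0.0192
finger_force: 29.8
```

Run:
```python
from h import *
o=get_obs();print(o["time"],o["tool_pos"],o["ee_rot"],o["width"],o["wrist_force"])
s=snapshot("wrist");np.savez("w3.npz",**s);cv2.imwrite("pics/w3.png",s["img"][...,::-1])
```

```text
5.8 [0.59902725 0.23567856 0.00615044] [3.14147654e+00 8.36995231e-06 1.47555918e-01] 0.019203366870396425 [-0.94046823 -0.73856353 -1.80582707]
```

View pics/w3.png

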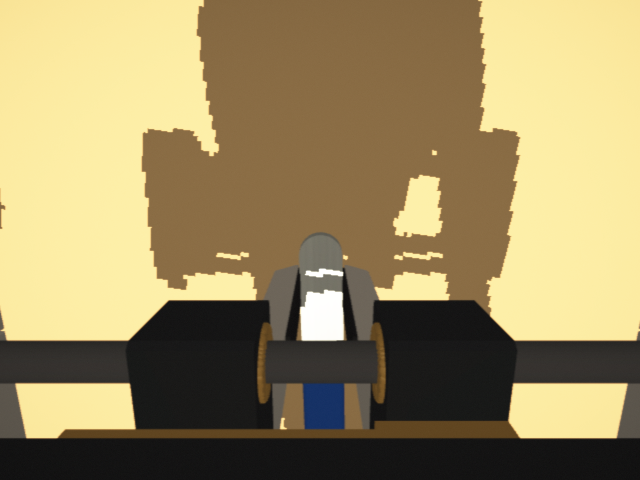

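>>> carry_out([
  [0,0,0.002,0,0,0],
  [0,0,0.0035,0,0,0],
  [0,0,0.0035,0,0,0],
  [0,0,0.0035,0,0,0],
  [0,0,0.0035,0,0,0],
])

```text
time: 6.35
tool_pos: [0.5982, 0.2357, 0.0031]
ee_rot: [3.141, -0.0, 0.148]
wrist_force: [-0.1, 0.3, 0.2]
width: 0.0195
finger_force: 29.8
```

>>> carry_out([
  [0,0,0,0,0,0],
  [0,0,0,0,0,0],
  [0,0,0,0,0,0],
  [0,0,0,0,0,0],
  [0,0,0,0,0,0],
], jaw=0.6)

```text
time: 6.85
tool_pos: [0.5983, 0.2357, 0.0031]
ee_rot: [3.142, -0.0, 0.148]
wrist_force: [-0.4, 0.7, 0.2]
width: 0.0548
finger_force: 0.0
```

>>> carry_out([
  [0,0,-0.04,0,0,0],
  [0,0,-0.08,0,0,0],
  [-0.02,0,-0.12,0,0,0],
  [-0.04,0,-0.15,0,0,0],
  [-0.05,0,-0.15,0,0,0],
])

```text
time: 7.35
tool_pos: [0.5508, 0.2292, 0.1597]
ee_rot: [-3.14, -0.012, 0.148]
wrist_force: [1.2, -0.6, 0.8]
width: 0.0567
finger_force: 0.0
```

```bash
cat >> h.py <<'E'
def gauge(s,near,zs=.014,r=.07):
    """blue handle/crossbar: centre (minAreaRect of handle pixels on top plane), axis"""
    im=s["img"].astype(int);m=(im[...,2]>im[...,0]+40)&(im[...,2]>im[...,1]+25)
    W=world(s,zs);m&=np.linalg.norm(W[...,:2]-near,axis=-1)<r
    Q=W[m][:,:2];return Q,world(s)[m][:,2]
E
python3 - <<'E'
from h import *
o=get_obs();print(o["time"],o["tool_pos"],o["ee_rot"],o["width"])
s=snapshot("wrist");np.savez("w4.npz",**s);cv2.imwrite("pics/w4.png",s["img"][...,::-1])
Q,z=gauge(s,[.541,.227]);print(len(Q),np.median(z[z>0]))
print(cv2.minAreaRect((Q*1000).astype(np.float32)))
E
```

```text
7.35 [0.55080175 0.2292494  0.15972664] [-3.13979031 -0.0115338   0.14808921] 0.05666398688946555
1912 0.014277902502815049
((537.6964111328125, 225.4590606689453), (67.71310424804688, 42.63642501831055), 9.329538345336914)
```

View pics/w4.png

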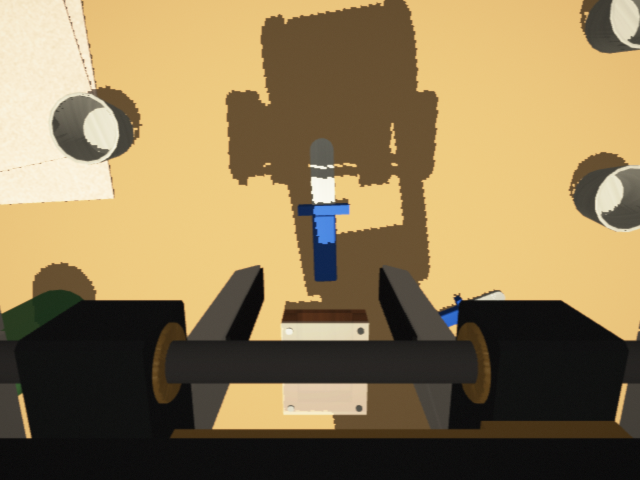

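The picture shows the gauge lying free and flat in front of the empty block: handle (314..336,215..280), crossbar at y=210, tip at (322,140). I'll grip the handle next.

```bash
python3 -c "
from h import *
go(.534,.2249,.004,.163)"
```

```text
row [-0.0157  0.0018  0.1525] [-0.0009 -0.0055 -0.0146] |d| 0.153
```

>>> carry_out([
  [-0.008,0.001,0.03,0,0,-0.015],
  [-0.0155,0.002,0.065,0,0,-0.015],
  [-0.0155,0.002,0.1,0,0,-0.015],
  [-0.0155,0.002,0.13,0,0,-0.015],
  [-0.0155,0.002,0.145,0,0,-0.015],
])

```text
time: 7.9
tool_pos: [0.5302, 0.2228, 0.0022]
ee_rot: [3.14, 0.009, 0.163]
wrist_force: [-0.1, -1.3, -0.6]
width: 0.0563
finger_force: 0.0
```

>>> carry_out([
  [0,0,0.004,0,0,0],
  [0,0,0.0075,0,0,0],
  [0,0,0.0075,0,0,0],
  [0,0,0.0075,0,0,0],
  [0,0,0.0075,0,0,0],
])

```text
time: 8.4
tool_pos: [0.5347, 0.2244, 0.0017]
ee_rot: [-3.141, -0.002, 0.163]
wrist_force: [-0.3, -0.1, 0.1]
width: 0.0561
finger_force: 0.0
```

```bash
python3 -c "
from h import *
go(.534,.2249,.004,.163)"
```

```text
row [-0.0006 -0.0006 -0.0023] [-0.0002 -0.0024 -0.0001] |d| 0.002
```

>>> carry_out([
  [0,0,-0.003,0,0,0],
  [0,0,-0.003,0,0,0],
  [0,0,-0.003,0,0,0],
  [0,0,-0.003,0,0,0],
  [0,0,-0.003,0,0,0],
], jaw=0.1)

```text
time: 8.9
tool_pos: [0.5337, 0.224, 0.0034]
ee_rot: [3.142, 0.0, 0.163]
wrist_force: [0.0, 0.6, 1.3]
width: 0.0196
finger_force: 11.5
```

>>> carry_out([
  [0,0,0,0,0,0],
  [0,0,0,0,0,0],
  [0,0,0,0,0,0],
  [0,0,0,0,0,0],
  [0,0,0,0,0,0],
])

```text
time: 9.4
tool_pos: [0.5337, 0.224, 0.0034]
ee_rot: [3.141, 0.0, 0.163]
wrist_force: [-0.4, -0.2, 0.2]
width: 0.0198
finger_force: 30.0
```

```bash
python3 -c "
from h import *
o=get_obs();print(o['tool_pos'],o['ee_rot'],o['width'],o['finger_force'])
a=np.deg2rad(10.83);c,s=np.cos(a),np.sin(a)
D=lambda x,y:(c*x-s*y,s*x+c*y)
for dx in(-.034-.03,-.034): # gauge origin x' relative to mouth
    x,y=D(.4545+dx-.004,-.2985);print(x,y);go(x,y,.1,a)"
```

```text
[0.53370833 0.22401838 0.00336396] [3.14147414e+00 2.11572994e-04 1.62795141e-01] 0.01977693310476105 29.954937994480133
0.43570289039945986 -0.22056176299974634
row [-0.1688  0.4228 -0.0966] [ 0.0001  0.0002 -0.0262] |d| 0.465
0.4651685605031541 -0.21492489460140135
row [-0.1388  0.422  -0.0966] [ 0.0001  0.0002 -0.0262] |d| 0.455
```

>>> carry_out([
  [0,0,-0.03,0,0,0],
  [-0.01,0.02,-0.06,0,0,-0.006],
  [-0.03,0.055,-0.08,0,0,-0.013],
  [-0.05,0.095,-0.0966,0,0,-0.02],
  [-0.07,0.135,-0.0966,0,0,-0.026],
])

```text
time: 9.9
tool_pos: [0.4878, 0.0784, 0.103]
ee_rot: [3.14, -0.006, 0.19]
wrist_force: [0.6, -1.5, -0.9]
width: 0.0198
finger_force: 30.0
```

>>> carry_out([
  [-0.015,0.04,0,0,0,0],
  [-0.03,0.08,0,0,0,0],
  [-0.045,0.12,0,0,0,0],
  [-0.06,0.16,0,0,0,0],
  [-0.075,0.2,0,0,0,0],
])

```text
time: 10.4
tool_pos: [0.4497, -0.1326, 0.1]
ee_rot: [3.141, -0.0, 0.189]
wrist_force: [-0.2, -0.1, -1.4]
width: 0.0196
finger_force: 30.0
```

```bash
python3 -c "
from h import *
o=get_obs();print(o['tool_pos'],o['ee_rot'],o['width'],o['finger_force'])
go(.4013,-.2271,.1,np.deg2rad(10.83))"
```

```text
[ 0.44968438 -0.132576    0.09996777] [ 3.14139031e+00 -1.27925573e-04  1.88931568e-01] 0.019603698961812053 29.956002831459045
row [-0.0653  0.0838 -0.    ] [ 0.0002 -0.0001 -0.0001] |d| 0.106
```

>>> carry_out([
  [-0.02,0.025,0,0,0,0],
  [-0.04,0.05,0,0,0,0],
  [-0.055,0.072,0,0,0,0],
  [-0.0653,0.0838,0,0,0,0],
  [-0.0653,0.0838,0,0,0,0],
])

```text
time: 10.9
tool_pos: [0.401, -0.227, 0.0998]
ee_rot: [3.141, 0.001, 0.185]
wrist_force: [1.2, 0.8, -0.9]
width: 0.0198
finger_force: 30.0
```

Run:
```python
from h import *
o=get_obs();print(o['tool_pos'],o['ee_rot'],o['width'],o['finger_force'])
go(.4013,-.2271,.045,np.deg2rad(10.83))
s=snapshot("wrist");np.savez("w5.npz",**s);cv2.imwrite("pics/w5.png",s["img"][...,::-1])
# cheeks & blade in device coords
a=np.deg2rad(10.83);R=np.array([[np.cos(a),np.sin(a)],[-np.sin(a),np.cos(a)]])
W=world(s);d=W[...,:2]@R.T;d=d-[.4545,-.2985]
ok=(s["range_z"]>0)
m=ok&(W[...,2]>.037)&(W[...,2]<.0445)&(abs(d[...,0]-.004)<.012)&(abs(d[...,1])<.04)
y=d[...,1][m];x=d[...,0][m];print("cheek",m.sum(),x.min() if m.any() else 0,np.percentile(x,5),y.min(),y.max(),y[y<0].max(),y[y>0].min())
m=ok&(W[...,2]>.08)&(W[...,2]<.115)&(d[...,0]>-.06)&(d[...,0]<0)&(abs(d[...,1])<.02)
y=d[...,1];x=d[...,0];print("blade z",np.median(W[...,2][m]))
for q in np.arange(-.05,0,.006):
    k=m&(abs(x-q)<.002)
    if k.sum():print(q.round(3),k.sum(),y[k].min().round(4),y[k].max().round(4))
print("tip",x[m].max())
```

```text
[ 0.4010214  -0.2269765   0.09981457] [3.14141245e+00 7.31375495e-04 1.85486531e-01] 0.019762496598586046 29.95414048433304
row [0.0003 0.0002 0.0548] [ 0.0002  0.0007 -0.0035] |d| 0.055
cheek 1202 -0.002051504159287232 -0.0017703873759607025 -0.030695734646399797 0.030438815053318025 -0.012733708483329165 0.012420806662449713
blade z 0.1027060668558826
-0.05 366 -0.009 0.0106
-0.044 396 -0.009 0.0109
-0.038 417 -0.0089 0.0108
-0.032 447 -0.0089 0.0107
-0.026 438 -0.0089 0.0106
-0.02 425 -0.0088 0.011
-0.014 346 -0.0079 0.0095
tip -0.010460367552599381
```

View pics/w5.png

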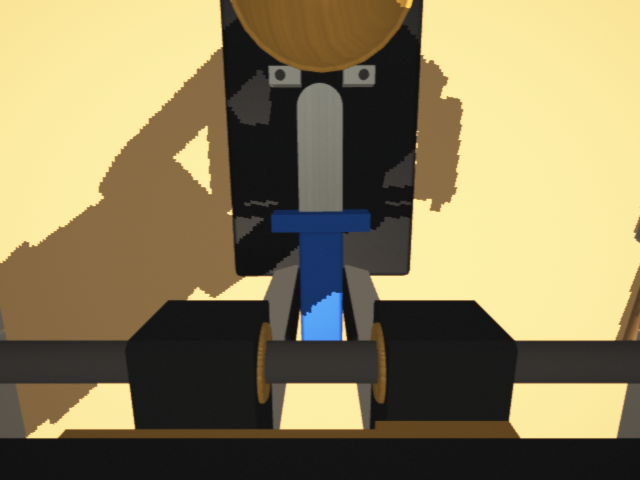

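The view shows the blade (297..343, tip at y=83) lined up with the slot between the cheeks at (268..300,75) and (343..376,75). The gauge sits 0.9 mm too far left and the nose is 8.5 mm short of the cheeks. I'll lower it now.

>>> carry_out([
  [0,0.001,0.015,0,0,-0.003],
  [0,0.001,0.035,0,0,-0.003],
  [0,0.001,0.05,0,0,-0.003],
  [0,0.001,0.058,0,0,-0.003],
  [0,0.001,0.062,0,0,-0.003],
])

```text
time: 11.45
tool_pos: [0.4022, -0.2254, 0.0372]
ee_rot: [-3.14, 0.001, 0.193]
wrist_force: [0.0, -0.2, -1.4]
width: 0.0197
finger_force: 30.0
```

>>> carry_out([
  [0,0,0.002,0,0,0],
  [0,0,0.003,0,0,0],
  [0,0,0.004,0,0,0],
  [0,0,0.004,0,0,0],
  [0,0,0.004,0,0,0],
])

```text
time: 11.95
tool_pos: [0.4024, -0.2268, 0.0345]
ee_rot: [3.141, -0.001, 0.192]
wrist_force: [-1.2, 0.3, -1.5]
width: 0.0196
finger_force: 30.0
```

Run:
```python
from h import *
o=get_obs();print(o['tool_pos'],o['ee_rot'],o['width'],o['wrist_force'])
a=np.deg2rad(10.83);R=np.array([[np.cos(a),np.sin(a)],[-np.sin(a),np.cos(a)]]);print(R@o['tool_pos'][:2]-[.4527,-.2985])
```

```text
[ 0.40244276 -0.22679536  0.03448521] [ 3.14092984e+00 -5.56983432e-04  1.91640189e-01] 0.019613160703126624 [-1.22232815  0.31778056 -1.4556692 ]
[-0.100039    0.00012686]
```

>>> carry_out([
  [0,0.0008,0.0005,0,0,0.004],
  [0,0.0008,0.001,0,0,0.004],
  [0.008,0.0008,0.001,0,0,0.004],
  [0.016,0.0008,0.001,0,0,0.004],
  [0.024,0.0008,0.001,0,0,0.004],
])

```text
time: 12.45
tool_pos: [0.4268, -0.2228, 0.0333]
ee_rot: [3.141, -0.0, 0.188]
wrist_force: [-1.9, 0.1, 2.1]
width: 0.0196
finger_force: 30.0
```

```bash
cat > chk.py <<'E'
from h import *
o=get_obs();print(o['time'],o['tool_pos'],o['ee_rot'],o['width'],o['wrist_force'])
a=np.deg2rad(10.83);R=np.array([[np.cos(a),np.sin(a)],[-np.sin(a),np.cos(a)]]);print(R@o['tool_pos'][:2]-[.4527,-.2985])
s=snapshot("wrist");W=world(s);d=W[...,:2]@R.T-[.4527,-.2985];ok=s["range_z"]>0;z=W[...,2];x=d[...,0];y=d[...,1]
c=ok&(z>.037)&(z<.0445)&(abs(x-.004)<.012)&(abs(y)>.011)&(abs(y)<.035)&(s["img"].astype(int).ptp(-1) <40 if False else np.ptp(s["img"].astype(int),axis=-1)<40)
print("cheek",c.sum(),np.percentile(x[c],3),y[c].min(),y[c].max())
im=s["img"].astype(int);b=(im[...,2]>im[...,0]+40)&(im[...,2]>im[...,1]+25)&ok&(z>.03)&(z<.06)
for lo,hi in((-.021,-.014),(-.005,.005),(.014,.021)):
    k=b&(y>lo)&(y<hi);print("crossbar front",lo,k.sum(),np.percentile(x[k],98) if k.any() else None)
m=ok&(z>.033)&(z<.04)&(x<-.002)&(abs(y)<.015)
print("blade z",np.median(z[m]))
for q in np.arange(-.05,-.002,.006):
    k=m&(abs(x-q)<.0015)
    if k.sum()>20:print(q.round(3),k.sum(),y[k].min().round(4),y[k].max().round(4))
cv2.imwrite("pics/chk.png",s["img"][...,::-1])
E
python3 chk.py
```

```text
12.45 [ 0.42675694 -0.22280948  0.03333726] [ 3.14112749e+00 -6.75723453e-05  1.87919444e-01] 0.01964190919207913 [-1.91260867  0.12065309  2.14310009]
[-0.07540895 -0.00052677]
cheek 1712 1.2271842757257675e-05 -0.030760611203045518 0.03043678017769763
crossbar front -0.021 353 -0.03819794995599122
crossbar front -0.005 2788 -0.03859362538996099
crossbar front 0.014 356 -0.03846176409716523
blade z 0.03639383814429227
-0.038 300 -0.0149 0.0148
-0.032 291 -0.0097 0.0101
-0.026 306 -0.0097 0.01
-0.02 292 -0.0096 0.0099
-0.014 313 -0.0095 0.0103
-0.008 314 -0.0095 0.0102
```

>>> carry_out([
  [0.008,0,0,0,0,0],
  [0.016,0,0,0,0,0],
  [0.024,0,0,0,0,0],
  [0.03,0,0,0,0,0],
  [0.034,0,0,0,0,0],
])

```text
time: 13.0
tool_pos: [0.4599, -0.2165, 0.0333]
ee_rot: [3.141, 0.0, 0.188]
wrist_force: [-2.7, -0.8, 4.0]
width: 0.0196
finger_force: 30.0
```

```bash
python3 chk.py
```

```text
13.0 [ 0.45988674 -0.21647386  0.03333249] [3.14117105e+00 2.34516581e-04 1.88170359e-01] 0.019604897938246657 [-2.74941076 -0.82469406  4.02380747]
[-0.04167879 -0.00052895]
cheek 348 0.00015200002282531435 -0.03077612137037783 0.030364316907825595
crossbar front -0.021 346 -0.004548664130665919
crossbar front -0.005 2783 -0.004884590871228571
crossbar front 0.014 361 -0.0047524413719275405
blade z 0.036580473755541854
-0.032 78 -0.0149 0.0147
```

>>> carry_out([
  [0.001,0,0,0,0,0],
  [0.002,0,0,0,0,0],
  [0.003,0,0,0,0,0],
  [0.004,0,0,0,0,0],
  [0.004,0,0,0,0,0],
])

```text
time: 13.55
tool_pos: [0.4631, -0.2159, 0.0333]
ee_rot: [3.141, 0.0, 0.188]
wrist_force: [-2.4, -0.5, 5.0]
width: 0.02
finger_force: 30.0
```

>>> carry_out([
  [0.0002,0,0,0,0,0],
  [0.0004,0,0,0,0,0],
  [0.0006,0,0,0,0,0],
  [0.0008,0,0,0,0,0],
  [0.0008,0,0,0,0,0],
])

```text
time: 14.05
tool_pos: [0.4637, -0.2157, 0.0333]
ee_rot: [3.141, 0.0, 0.188]
wrist_force: [-3.5, -0.7, 5.7]
width: 0.0197
finger_force: 30.0
```

```bash
python3 chk.py
```

```text
14.05 [ 0.46373338 -0.21574783  0.03331576] [3.14125235e+00 4.18245801e-04 1.87579415e-01] 0.019749771179008148 [-3.4550696  -0.68231906  5.7078874 ]
[-0.03776425 -0.00053861]
cheek 271 -0.0009017304933566228 -0.030532305677914262 0.030351345067189783
crossbar front -0.021 273 -0.0006971558494287455
crossbar front -0.005 2589 -0.004428779482421004
crossbar front 0.014 296 -0.0009655390433473904
blade z 0.03699849126668377
-0.026 29 -0.0147 0.0147
```

>>> carry_out([
  [0.0003,0,0,0,0,0],
  [0.0006,0,0,0,0,0],
  [0.0009,0,0,0,0,0],
  [0.001,0,0,0,0,0],
  [0.001,0,0,0,0,0],
])

```text
time: 14.6
tool_pos: [0.4645, -0.2156, 0.0334]
ee_rot: [3.141, 0.001, 0.188]
wrist_force: [-4.4, -0.2, 5.7]
width: 0.0197
finger_force: 30.0
```

>>> carry_out([
  [0.0002,0,0,0,0,0],
  [0.0004,0,0,0,0,0],
  [0.0006,0,0,0,0,0],
  [0.0006,0,0,0,0,0],
  [0.0006,0,0,0,0,0],
])

```text
time: 15.1
tool_pos: [0.4645, -0.2156, 0.0333]
ee_rot: [3.141, 0.002, 0.188]
wrist_force: [-5.3, -0.6, 6.8]
width: 0.0196
finger_force: 30.0
```

>>> carry_out([
  [0.0004,0,0,0,0,0],
  [0.0008,0,0,0,0,0],
  [0.0012,0,0,0,0,0],
  [0.0012,0,0,0,0,0],
  [0.0012,0,0,0,0,0],
])

```text
time: 15.6
tool_pos: [0.4645, -0.2156, 0.0333]
ee_rot: [-3.142, 0.005, 0.187]
wrist_force: [-8.4, -1.2, 8.2]
width: 0.0197
finger_force: 30.0
```

```bash
python3 chk.py
```

```text
15.6 [ 0.46449543 -0.21558667  0.03330811] [-3.14155967  0.00487428  0.18740984] 0.019668137112122414 [-8.37784599 -1.22980171  8.24825478]
[-0.03698548 -0.00052351]
cheek 250 -0.0013317869837190283 -0.030604935714258596 0.030401596189934266
crossbar front -0.021 242 -0.0004523463046048822
crossbar front -0.005 2523 -0.004806287535381961
crossbar front 0.014 260 -0.0006991678521256574
blade z 0.03681387377960357
-0.026 58 -0.0148 0.0147
```

The shoulder is against both cheeks: the tool has stopped while the force rises, and the crossbar's left and right sides are within 0.3 mm of each other. I'll relieve the push, release and rise.

>>> carry_out([
  [-0.0005,0,0,0,0,0],
  [-0.001,0,0,0,0,0],
  [-0.0013,0,0,0,0,0],
  [-0.0013,0,0,0,0,0],
  [-0.0013,0,0,0,0,0],
])

```text
time: 16.15
tool_pos: [0.4645, -0.2156, 0.0333]
ee_rot: [3.141, 0.002, 0.187]
wrist_force: [-4.8, -0.5, 6.2]
width: 0.0197
finger_force: 30.0
```

>>> carry_out([
  [0,0,0,0,0,0],
  [0,0,0,0,0,0],
  [0,0,0,0,0,0],
  [0,0,0,0,0,0],
  [0,0,0,0,0,0],
], jaw=0.5)

```text
time: 16.65
tool_pos: [0.4656, -0.2151, 0.0328]
ee_rot: [-3.141, -0.0, 0.188]
wrist_force: [1.1, -0.0, -0.4]
width: 0.047
finger_force: 0.0
```

>>> carry_out([
  [0,0,-0.02,0,0,0],
  [0,0,-0.06,0,0,0],
  [0,0,-0.1,0,0,0],
  [0,0,-0.14,0,0,0],
  [0,0,-0.15,0,0,0],
])

```text
time: 17.15
tool_pos: [0.4679, -0.2165, 0.1888]
ee_rot: [3.135, -0.008, 0.188]
wrist_force: [0.7, -1.4, -0.5]
width: 0.0472
finger_force: 0.0
```

```bash
python3 chk.py
python3 - <<'E'
from h import *
s=snapshot("wrist");np.savez("w6.npz",**s);cv2.imwrite("pics/w6.png",s["img"][...,::-1]);W=world(s)
m=(s["range_z"]>0)&(W[...,2]>.112)&(W[...,2]<.125);m[300:]=0
n,L,st,c=cv2.connectedComponentsWithStats(m.astype(np.uint8))
for i in range(1,n):
    if st[i,4]>30:
        Q=W[L==i];print(st[i],np.median(Q[:,2]),cv2.minAreaRect((Q[:,:2]*1000).astype(np.float32)))
E
```

```text
17.15 [ 0.46790811 -0.21650208  0.18881107] [ 3.13488966 -0.00771564  0.18797623] 0.047176065505292276 [ 0.72646804 -1.40789495 -0.5438417 ]
[-0.03380559 -0.00206384]
cheek 202 0.00031498563439152195 -0.030118717277338614 0.030542387980324603
crossbar front -0.021 85 -0.00018739500033820232
crossbar front -0.005 908 -0.002504169265251246
crossbar front 0.014 78 -0.00012744281901888374
blade z 0.03882773000091183
[311   0  42  15 359] 0.11859284246701066 ((613.9165649414062, -195.216064453125), (6.195611000061035, 24.766618728637695), 5.068568229675293)
```

View pics/w6.png

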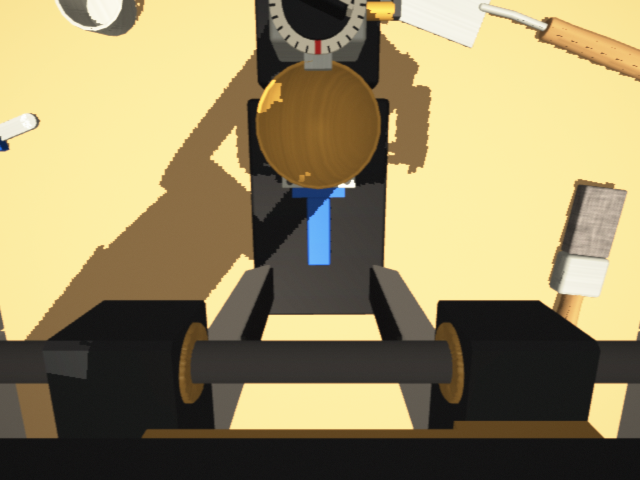

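The gauge sits home with its crossbar (293..345,190) against both cheeks, and the knob is at the top edge of the frame. I'll move to view the knob.

>>> carry_out([
  [0.02,0,-0.01,0,0,0],
  [0.05,0,-0.02,0,0,0],
  [0.08,0,-0.03,0,0,0],
  [0.1,0,-0.03,0,0,0],
  [0.11,0,-0.03,0,0,0],
], jaw=0.35)

```text
time: 17.75
tool_pos: [0.574, -0.1938, 0.2095]
ee_rot: [-3.139, 0.004, 0.189]
wrist_force: [-0.2, 0.6, 0.3]
width: 0.0331
finger_force: 0.0
```

```bash
cat > knob.py <<'E'
from h import *
o=get_obs();print(o["time"],o["tool_pos"],o["ee_rot"],o["width"])
s=snapshot("wrist");np.savez("w7.npz",**s);cv2.imwrite("pics/w7.png",s["img"][...,::-1]);W=world(s)
a=np.deg2rad(10.83);R=np.array([[np.cos(a),np.sin(a)],[-np.sin(a),np.cos(a)]])
d=W[...,:2]@R.T-[.3907,-.2985]
m=(s["range_z"]>0)&(W[...,2]>.112)&(W[...,2]<.125)&(np.abs(d[...,0]-.189)<.04)&(np.abs(d[...,1])<.04)
Q=W[m];c,(w,h),ang=cv2.minAreaRect((Q[:,:2]*1000).astype(np.float32));print("bar z",len(Q),np.median(Q[:,2]),c,w,h,ang)
dd=d[m];print("device centre",dd.mean(0),(dd.min(0)+dd.max(0))/2)
v=np.linalg.svd(dd-dd.mean(0),full_matrices=False)[2][0];v*=-np.sign(v[1])
print("bar angle in device (knob rad if pointer on -y side)",np.arctan2(-v[1],-v[0])-0, "theta",np.arctan2(v[1],v[0])+np.pi)
# white pixels on bar
im=s["img"].astype(int);wh=m&(im.min(-1)>150);print("white",wh.sum(),d[wh].mean(0))
k=(s["range_z"]>0)&(np.abs(d[...,0]-.189)<.06)&(np.abs(d[...,1])<.075)
for lo,hi in((.085,.1),(.1,.112)):
    q=k&(W[...,2]>lo)&(W[...,2]<hi);print(lo,q.sum(),d[q].min(0),d[q].max(0),np.median(W[...,2][q]))
red=(im[...,0]>im[...,1]+70)&(im[...,0]>im[...,2]+70)&(im[...,1]<90)&k;print("red",red.sum(),d[red].mean(0) if red.any() else None)
E
python3 knob.py
```

```text
17.75 [ 0.57396591 -0.19380037  0.2094617 ] [-3.13850123  0.00421482  0.18888672] 0.033067905406011504
bar z 1026 0.11983278275756398 (621.2317504882812, -186.4481658935547) 42.94392776489258 12.052885055541992 77.0334243774414
device centre [ 0.18521672 -0.00019769] [ 0.18517245 -0.00068973]
bar angle in device (knob rad if pointer on -y side) 1.1591838613477767 theta 1.1591838613477765
white 0 [nan nan]
0.085 4164 [ 0.15422111 -0.03197423] [0.21570498 0.03206196] 0.09560254189178297
0.1 921 [ 0.16252296 -0.0222846 ] [0.20776181 0.02284381] 0.1004466977464818
red 40 [ 0.15778155 -0.00045592]knob.py:12: RuntimeWarning: Mean of empty slice.
  im=s["img"].astype(int);wh=m&(im.min(-1)>150);print("white",wh.sum(),d[wh].mean(0))
  ret = um.true_divide(
```

View pics/w7.png

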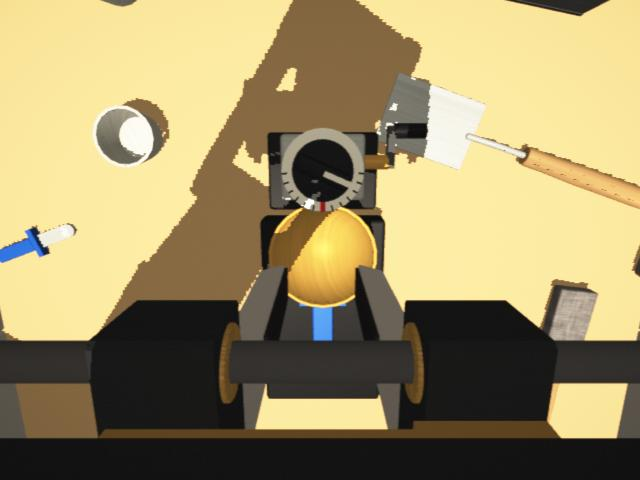

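The view shows the bar with its white pointer stripe running (322,175)-(347,188), the red mark at (323,207), and the knob at 1.16 rad. Crank and collar are low and out of the way. I'll turn the tool to the bar, then descend.

```bash
python3 -c "
from h import *
go(.6212,-.1864,.16,1.348)"
```

```text
row [0.0475 0.0019 0.0491] [-0.0051  0.0014 -1.1588] |d| 0.068
```

>>> carry_out([
  [0.01,0,0,0,0,-0.14],
  [0.02,0.001,0,0,0,-0.28],
  [0.03,0.002,0,0,0,-0.42],
  [0.04,0.002,0,0,0,-0.56],
  [0.0475,0.002,0,0,0,-0.7],
])

```text
time: 18.3
tool_pos: [0.6196, -0.1878, 0.2109]
ee_rot: [-3.138, 0.001, 0.893]
wrist_force: [0.3, -0.6, -0.5]
width: 0.033
finger_force: 0.0
```

>>> carry_out([
  [0,0,0.01,0,0,-0.14],
  [0,0,0.02,0,0,-0.28],
  [0,0,0.03,0,0,-0.42],
  [0,0,0.04,0,0,-0.459],
  [0,0,0.05,0,0,-0.459],
])

```text
time: 18.8
tool_pos: [0.6191, -0.1879, 0.1609]
ee_rot: [-3.138, -0.0, 1.346]
wrist_force: [0.5, -0.6, 0.6]
width: 0.0329
finger_force: 0.0
```

```bash
python3 knob.py 2>/dev/null; python3 -c "
from h import *
go(.6212,-.1864,.104,1.348)"
```

```text
18.8 [ 0.61912956 -0.18790608  0.16087614] [-3.13836212e+00 -1.72165742e-04  1.34594198e+00] 0.0329274806278332
bar z 1323 0.1198149529315562 (621.2312622070312, -185.39193725585938) 40.757568359375 11.554398536682129 77.22106170654297
device centre [0.18515474 0.0008138 ] [1.84779096e-01 1.98543774e-05]
bar angle in device (knob rad if pointer on -y side) 1.1581837653225617 theta 1.1581837653225615
white 16 [ 0.17464854 -0.01642304]
0.085 5022 [ 0.15361678 -0.03182773] [0.2155567  0.03198733] 0.09566743006081098
0.1 1224 [ 0.16218319 -0.02254454] [0.20763878 0.02272062] 0.10041218047149171
red 59 [ 1.57981164e-01 -1.47388930e-04]
row [0.0016 0.0028 0.0548] [-0.0064 -0.0007 -0.0027] |d| 0.055
```

>>> carry_out([
  [0.0025,0.0026,0.01,-0.003,0,-0.002],
  [0.0025,0.0026,0.025,-0.003,0,-0.002],
  [0.0025,0.0026,0.04,-0.003,0,-0.002],
  [0.0025,0.0026,0.05,-0.003,0,-0.002],
  [0.0025,0.0026,0.054,-0.003,0,-0.002],
])

```text
time: 19.35
tool_pos: [0.6227, -0.1856, 0.1066]
ee_rot: [-3.141, -0.0, 1.349]
wrist_force: [-1.2, -0.2, 0.4]
width: 0.033
finger_force: 0.0
```

```bash
python3 -c "
from h import *
go(.6213,-.1855,.104,1.348);o=get_obs();print(o['wrist_force'],o['tool_pos'])"
```

```text
row [-0.0002 -0.0014  0.0026] [-0.0005 -0.0004  0.0007] |d| 0.003
[-1.15917024 -0.21963182  0.36940921] [ 0.62270208 -0.18558734  0.10657671]
```

>>> carry_out([
  [0,-0.0012,0.0015,0,0,0],
  [0,-0.0012,0.0015,0,0,0],
  [0,-0.0012,0.0015,0,0,0],
  [0,-0.0012,0.0015,0,0,0],
  [0,-0.0012,0.0015,0,0,0],
])

```text
time: 19.85
tool_pos: [0.6229, -0.1858, 0.1083]
ee_rot: [3.137, 0.0, 1.349]
wrist_force: [0.7, 0.6, -0.6]
width: 0.033
finger_force: 0.0
```

>>> carry_out([
  [0,0,0,0,0,0],
  [0,0,0,0,0,0],
  [0,0,0,0,0,0],
  [0,0,0,0,0,0],
  [0,0,0,0,0,0],
], jaw=0.05)

```text
time: 20.35
tool_pos: [0.6209, -0.1853, 0.1076]
ee_rot: [-3.141, 0.0, 1.349]
wrist_force: [-5.4, 0.8, 2.6]
width: 0.0114
finger_force: 30.0
```

>>> carry_out([
  [0,0,0,0,0,0],
  [0,0,0,0,0,0],
  [0,0,0,0,0,0],
  [0,0,0,0,0,0],
  [0,0,0,0,0,0],
])

```text
time: 20.85
tool_pos: [0.6209, -0.1853, 0.1076]
ee_rot: [-3.141, 0.0, 1.349]
wrist_force: [-5.5, 0.9, 2.7]
width: 0.0117
finger_force: 30.0
```

>>> carry_out([
  [0,-0.0014,0,0,0,0.06],
  [0,-0.0014,0,0,0,0.16],
  [0,-0.0014,0,0,0,0.27],
  [0,-0.0014,0,0,0,0.38],
  [0,-0.0014,0,0,0,0.48],
])

```text
time: 21.35
tool_pos: [0.6209, -0.1854, 0.1076]
ee_rot: [3.139, -0.001, 0.865]
wrist_force: [-1.7, 0.0, 0.7]
width: 0.0115
finger_force: 30.0
```

```bash
python3 -c "
from h import *
o=get_obs();print(o['wrist_force'],o['wrist_torque'],o['tool_pos'],o['ee_rot'],o['width'],o['finger_force'])"
```

```text
[-1.72284698  0.04844609  0.6584957 ] [0.05664952 0.32671808 0.02240991] [ 0.62091395 -0.18537114  0.10762453] [ 3.13933556e+00 -9.74862808e-04  8.64630303e-01] 0.011512602012546239 30.003764927387238
```

>>> carry_out([
  [0,0,0,0,0,0.1],
  [0,0,0,0,0,0.2],
  [0,0,0,0,0,0.3],
  [0,0,0,0,0,0.38],
  [0,0,0,0,0,0.45],
])

```text
time: 21.85
tool_pos: [0.621, -0.1854, 0.1076]
ee_rot: [3.14, -0.002, 0.416]
wrist_force: [-1.1, 0.5, 1.1]
width: 0.0115
finger_force: 30.0
```

>>> carry_out([
  [0,0,0,0,0,0.08],
  [0,0,0,0,0,0.15],
  [0,0,0,0,0,0.2],
  [0,0,0,0,0,0.221],
  [0,0,0,0,0,0.221],
])

```text
time: 22.35
tool_pos: [0.621, -0.1854, 0.1076]
ee_rot: [3.14, -0.002, 0.198]
wrist_force: [-1.7, 0.0, 1.1]
width: 0.0115
finger_force: 30.0
```

```bash
python3 knob.py 2>/dev/null; python3 -c "
from h import *
o=get_obs();print(o['wrist_force'],o['wrist_torque'],o['tool_pos'],o['ee_rot'],o['width'],o['finger_force'])"
```

```text
22.35 [ 0.62099591 -0.18544257  0.10762953] [ 3.14030518e+00 -2.34487647e-03  1.98103177e-01] 0.011549405702263687
bar z 2627 0.11971639131743783 (622.3313598632812, -181.37322998046875) 32.4887809753418 40.02675247192383 77.91155242919922
device centre [1.87650737e-01 3.85694086e-05] [1.84626979e-01 4.17866741e-05]
bar angle in device (knob rad if pointer on -y side) 0.010548913894309975 theta 0.010548913894310008
white 0 [nan nan]
0.085 5467 [ 0.15499611 -0.03206545] [0.21611743 0.03207315] 0.09532567792099408
0.1 843 [ 0.18180974 -0.02256666] [0.20781602 0.02271932] 0.10051530726674454
red 0 None
[-1.9813476  -0.16429218  0.62325479] [ 0.08529456  0.42129145 -0.01482937] [ 0.62098185 -0.18546062  0.10760386] [ 3.14027130e+00 -2.28194415e-03  1.98410731e-01] 0.01160190625056654 30.000341534614563
```

>>> carry_out([
  [0,0,0,0,0,0.004],
  [0,0,0,0,0,0.008],
  [0,0,0,0,0,0.008],
  [0,0,0,0,0,0.008],
  [0,0,0,0,0,0.008],
])

```text
time: 22.9
tool_pos: [0.621, -0.1855, 0.1076]
ee_rot: [3.14, -0.002, 0.19]
wrist_force: [-3.1, 0.7, 0.9]
width: 0.0119
finger_force: 30.0
```

>>> carry_out([
  [0,0,0,0,0,0],
  [0,0,0,0,0,0],
  [0,0,0,0,0,0],
  [0,0,0,0,0,0],
  [0,0,0,0,0,0],
], jaw=0.35)

```text
time: 23.4
tool_pos: [0.6214, -0.1854, 0.1075]
ee_rot: [3.14, -0.003, 0.19]
wrist_force: [0.2, 0.0, 0.2]
width: 0.0329
finger_force: 0.0
```

>>> carry_out([
  [0,0,-0.01,0,0,0],
  [0,0,-0.03,0,0,0],
  [-0.01,0,-0.06,0,0,0],
  [-0.02,0,-0.09,0,0,0],
  [-0.03,0,-0.1,0,0,0],
])

```text
time: 23.9
tool_pos: [0.5927, -0.1916, 0.2127]
ee_rot: [3.136, -0.009, 0.19]
wrist_force: [-0.8, -0.3, -0.1]
width: 0.0329
finger_force: 0.0
```

>>> carry_out([
  [-0.01,0,0,0,0,0],
  [-0.02,0,0,0,0,0],
  [-0.02,0,0,0,0,0],
  [-0.02,0,0,0,0,0],
  [-0.02,0,0,0,0,0],
])

```text
time: 24.4
tool_pos: [0.5716, -0.1945, 0.2061]
ee_rot: [-3.142, -0.001, 0.19]
wrist_force: [-0.5, 0.3, 0.4]
width: 0.0329
finger_force: 0.0
```

```bash
python3 knob.py 2>/dev/null; python3 chk.py | grep -A9 cheek
```

```text
24.4 [ 0.57156019 -0.19449898  0.20605665] [-3.14154413e+00 -1.10294395e-03  1.89884678e-01] 0.032937930621894936
bar z 1016 0.11987941092249604 (619.96728515625, -185.1488800048828) 42.63104248046875 11.139798164367676 10.923484802246094
device centre [1.85020641e-01 1.29496516e-04] [1.83440189e-01 1.32183194e-04]
bar angle in device (knob rad if pointer on -y side) 0.0016799917002795746 theta 0.0016799917002794373
white 33 [ 0.16846099 -0.0003095 ]
0.085 4296 [ 0.15420869 -0.03201225] [0.21580597 0.03215652] 0.09561567852880479
0.1 948 [ 0.16254812 -0.02253123] [0.20785521 0.02274453] 0.10044188665764606
red 28 [ 0.15672292 -0.00026323]
cheek 5 -0.006709993258178713 -0.018998723240907622 0.030208530071942574
crossbar front -0.021 23 -0.0040729070078552865
crossbar front -0.005 382 -0.00867673352413679
crossbar front 0.014 31 -0.004390721834723554
blade z nan
  return _methods._mean(a, axis=axis, dtype=dtype,
  ret = ret.dtype.type(ret / rcount)
```

View pics/w7.png

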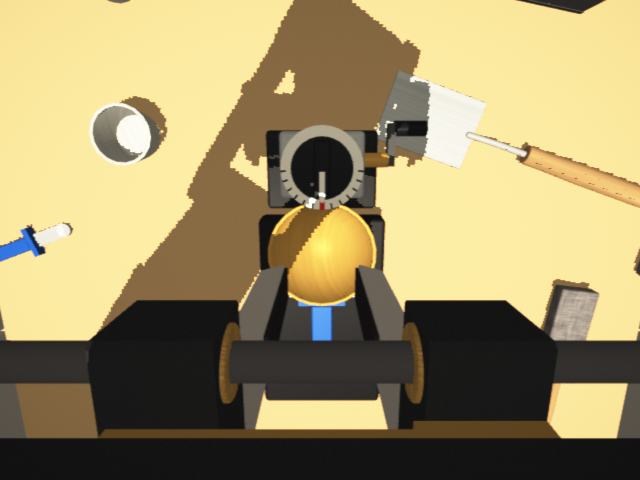

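The pointer is on the red mark at (322,205), 0.002 rad off. The cup now hides the crossbar from this angle, so I'll back off and check the gauge once more.

>>> carry_out([
  [-0.03,0,0,0,0,0],
  [-0.06,0,0,0,0,0],
  [-0.09,0,0,0,0,0],
  [-0.12,0,0,0,0,0],
  [-0.15,0,0,0,0,0],
])

```text
time: 25.0
tool_pos: [0.4236, -0.2231, 0.2068]
ee_rot: [3.14, -0.003, 0.19]
wrist_force: [0.2, -0.8, 0.6]
width: 0.0331
finger_force: 0.0
```

>>> carry_out([
  [0,0,0,0,0,0],
  [0,0,0,0,0,0],
  [0,0,0,0,0,0],
  [0,0,0,0,0,0],
  [0,0,0,0,0,0],
])

```text
time: 25.5
tool_pos: [0.4252, -0.2228, 0.2067]
ee_rot: [3.141, -0.002, 0.191]
wrist_force: [-0.3, 0.2, -0.2]
width: 0.0332
finger_force: 0.0
```

```bash
python3 chk.py
```

```text
25.5 [ 0.42519084 -0.22282697  0.20674954] [ 3.14075797e+00 -2.48738527e-03  1.90823339e-01] 0.03323640160852906 [-0.31557405  0.21774412 -0.16998874]
[-0.07695044 -0.00024969]
cheek 379 0.00029148891194246464 -0.030483738287103435 0.029949512579202475
crossbar front -0.021 79 -0.0005145979365511689
crossbar front -0.005 920 -0.0014015016929204704
crossbar front 0.014 80 -0.0005777022847341384
blade z 0.03656518193996092
```

```bash
python3 -c "
from bench import *
print(close_job())"
```

```text
the job is handed in; nothing more can be done
None
```

The gauge is in the slot with its shoulder against both cheeks (within about 0.5 mm by camera), the pointer is on the red zero mark (about 0.002 rad off), and the job was handed in at about 25.5 s.

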